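# Stack two ring weights on the electrode-force stand

## Robot

A 6-joint arm with a two-finger parallel gripper is mounted at the origin on the work surface. World frame = base frame: x ahead of the robot, y to its left, z up, the work surface at z = 0. Lengths are in m, angles in degrees, forces in N, time in s.
With the tool pointing down it reaches from about 0.3 to 0.75 m from the base axis. Payload 8.5 kg.
Tool frame: the origin (TCP) lies on the centre line of the jaws, within the pads' length; the fingertips stand 17 mm ahead of it and the grasp point (between the pads) lies 2 mm behind it; z points along the fingers, y is the line along which they close (so a half turn about z gives the same grasp; the last joint's range is limited). The gripper opens to 85 mm and grips with 20 to 120 N. Pads are 22 mm wide; open, the fingers measure 114 mm over their backs; the gripper's body (76 mm by 85 mm) begins 54 mm behind the grasp point. The pads swing forward as they close: fully open they stand 13 mm farther back than shut.
Start: joints at [-12.336, 21.807, 74.336, -0, 83.858, -12.336], TCP at [0.55, 0, 0.216] pointing down, gripper open.
Joint ranges: [-178.18, 178.18], [-50.72, 133.34], [12.68, 142.11], [-81.47, 261.47], [9.98, 163.14], [-165.26, 165.26]. Speed limits (degrees/s): [136.94, 136.94, 180, 180, 180, 180].

## Interface

Orientations are given as a 3x3 rotation matrix whose columns are the frame's x, y, z axes.
In Python, from rig import env gives the robot as it stands.
- The arm moves only by the shell command python3 -m handwheel 'ROWS' [OPENING] [FORCE]. ROWS is JSON, a list that holds one entry, the list of rows, each a list of 4 numbers: the shift along the tool's x, y, z in m, then the turn about the tool's z in rad. In form: [[[x, y, z, roll], ...]]. A call has 1 to 5 rows; each row shifts and turns the commanded pose from where the row before left it, along the tool's axes as they then stand; what a row does not reach is not made up. A row lasts 1/12 s, in which the tool goes at most 41.7 mm and 7.16 degrees, less where a joint would pass 70% of its speed; a pose out of reach is approached as far as the arm can. A call is refused whole if a number of a shift passes 0.0417 or a number of a turn 0.125, either way. A call with a gripper value outside its range is refused whole. OPENING is the opening in per cent of the stroke, from 0 (shut) to 100 (fully open), set as the call begins (- or left out, the last holds). The fingers move at their own pace and stop on an object; FORCE is the grip in N (left out, the last holds). Time passes only in rows, so rows that do not move let the fingers close. It gives the time, the measured TCP pose, the force and the opening at its end, in the units of the state.
- env.observe(): the state, without advancing time (a new reading comes with each control period).
- env.get_image(name): name is "scene" or "side" or "wrist"; returns (picture, depth): 400x640x3 uint8, red, green, blue; 400x640 float32, m along the optical axis (not along the pixel's ray), 0 where there is no reading.
- env.camera_params(name): a dict with "K" (3x3 intrinsics, pixels), "rvec" (rotation vector, rad) and "tvec" (3), from world to camera coordinates, as OpenCV has them. Camera axes: x right, y down, z forward; pixel columns grow to the right and rows downward; lengths in m; the calibration is good to about 2 mm. A picture is of the moment at which its call begins: read the wrist's pose just before it. camera_params takes no time and is no camera call; for the wrist camera it gives the pose at the moment of the call.
- env.close_job(): hands the job in, once; it reports no verdict.
The state is a dict: "time_s": time; "q": joint angles; "qvel": joint speeds; "joint_efforts": joint torques, N m; "position": TCP position; "tool_rot": TCP orientation; "ft_force": force on the tool from outside, world axes, zero at the start; "wrist_torque": the same for the moment, N m; "grip_width": finger opening in m.
Only numpy, scipy, OpenCV 4.12 (cv2) and the standard library are available. Lean on these libraries where they do the work, as an engineer would, in place of code of your own. Each camera call takes 0.05 s, during which the arm holds its last target. There are 200 camera calls.

## Task

Set up the weight stack for checking the spot welder's electrode force: thread the broad flat ring weight down the stand's thin post first, fully home on the base plate, then thread the taller, narrower wide-bored ring weight down onto it. Lower each ring down the post rather than dropping it, and leave the stack lying flat and let go.

Things in the scene. Friction and masses are not known exactly. Their poses are not given: they have to be found in the camera images.
- stand: Fixed stand: dark steel base plate 100 x 100 mm, 12 mm thick, with one upright bright steel post 14 mm in diameter at its centre. The post's top is 62 mm above the table (50 mm above the plate), its last 10 mm tapering to 6 mm. Origin: centre of the plate's underside, on the table, on the post's axis; z up along the post. Another post on the table is a thick (42 mm) brass stub on a smaller plate, which no ring fits.
- broad_ring: The broad flat ring weight: plain steel, outside diameter 56 mm, bore 34 mm, 18 mm high, about 220 g, loose on the table. It lies flat at the start; its origin is the centre of its underside, on the bore's axis, z up along the bore. Of the steel pieces around, a round disc of nearly this size has no hole.
- tall_ring: The taller, narrower ring weight: plain steel, outside diameter 46 mm, bore 34 mm (wall 6 mm), 28 mm high, about 165 g, loose on the table. It lies flat at the start; its origin is the centre of its underside, on the bore's axis, z up along the bore. A lower ring of 42 mm with a narrow 11 mm bore also lies about and is not wanted; nor is a small nut.

How it is judged (in metres and radians):
On the way, in this order (a step that is already met when the one before it is completed fails the run):
1. the broad ring is threaded on the post and lies home on the base plate (z of broad_ring in the frame of stand between 0.008 and 0.016 m and horizontal distance between broad_ring and stand below 0.015 m and angle between broad_ring's own z axis and vertical below 0.12 rad), for 0.2 s.
2. the tall ring is threaded on the post and lies home on the broad ring (all of step 1 and z of tall_ring in the frame of stand between 0.026 and 0.035 m and horizontal distance between tall_ring and stand below 0.015 m and angle between tall_ring's own z axis and vertical below 0.12 rad), for 0.2 s.
At the end, for the whole second after the job is handed in: Both rings are on the post: the broad ring's underside on the base plate (within 4 mm) and the tall ring's underside on the broad ring's top (within 5 mm), both within 15 mm of the post's axis, level within about 7 degrees, and at rest (all of step 2 and linear speed of each of broad_ring, tall_ring below 0.02 m/s); the robot touches nothing.
It fails at once if a ring was dropped down the post (faster than 0.7 m/s, a free fall of some 25 mm) ((linear speed of broad_ring above 0.7 m/s and horizontal distance between broad_ring and stand below 0.03 m and z of broad_ring in the frame of stand below 0.075 m) or (linear speed of tall_ring above 0.7 m/s and horizontal distance between tall_ring and stand below 0.03 m and z of tall_ring in the frame of stand below 0.075 m)).
It also fails if it takes over 64 s, if anything falls off the work surface, if the arm or the gripper's body presses on something with over 40 N, if the wrist force passes 120 N, or if a joint passes its speed limit or range.

## Working session

There is one attempt and no reset: what is moved stays moved. The work goes in short steps, Python scripts to look and compute and a shell command to move; the robot and the scene stay as the last step left them, time stands still between calls to the robot, and variables do not carry over. Pictures are saved under pics/ and viewed, on a budget of 10 in all, crops included, one or two more only if the job needs it, and the job is handed in when it is done.

```bash
mkdir -p pics
cat > h.py <<'E'
from rig import env
import numpy as np, cv2
def cam(n):
    p=env.camera_params(n); im,d=env.get_image(n)
    R=cv2.Rodrigues(np.array(p["rvec"],float))[0]; return im,d,np.array(p["K"]),R,np.array(p["tvec"],float).ravel()
def ray(u,v,z,K,R,t):
    c=-R.T@t; r=R.T@np.linalg.solve(K,[u,v,1]); return c+r*(z-c[2])/r[2]
def cloud(d,K,R,t):
    v,u=np.indices(d.shape); P=np.stack([(u-K[0,2])/K[0,0]*d,(v-K[1,2])/K[1,1]*d,d],-1)
    return (P-t)@R
def save(n,im): cv2.imwrite("pics/"+n,im[:,:,::-1])
E
python3 - <<'E'
from h import *
for n in ("scene","wrist"):
    im,d,K,R,t=cam(n); save(n+"1.png",im); np.savez(n+"1.npz",im=im,d=d,K=K,R=R,t=t)
    print(n,K[0,0],-R.T@t,R[2])
o=env.observe();print(o["time_s"],o["position"],o["tool_rot"],o["grip_width"])
E
```

```text
scene 496.89831101201975 [1.03035246 0.62669314 0.6115489 ] [-0.50237944 -0.63000015 -0.59221171]
wrist 285.55750328105637 [0.54831089 0.0846288  0.37294434] [-0.00271528 -0.32362355 -0.94618203]
0.1 [5.49708640e-01 7.44266866e-05 2.15063242e-01] [[-4.54278996e-05  9.99999127e-01 -1.32089221e-03]
 [ 9.99999957e-01  4.58121278e-05  2.90856593e-04]
 [ 2.90916852e-04 -1.32087894e-03 -9.99999085e-01]] 0.08516417059773676
```

View pics/scene1.png

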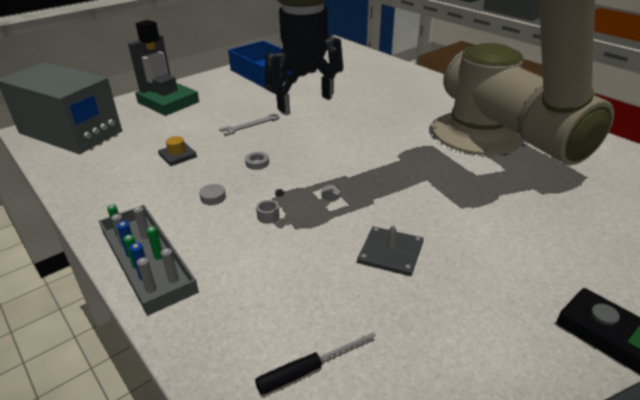

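View pics/wrist1.png

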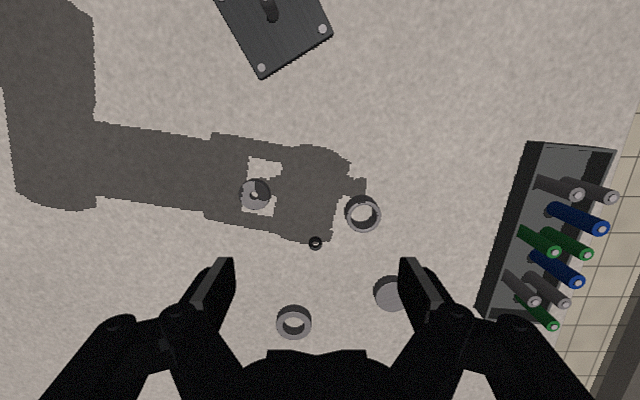

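The scene view shows the stand at (392,245), the tall ring at (268,210), the broad ring at (257,159), the blank disc at (212,193) and the narrow-bored ring at (330,191). In the wrist view the tall ring is at (362,213), the broad ring at (293,322), the disc at (390,293), the narrow-bored ring at (255,194), the nut at (315,243) and the stand at the top, around (270,20).

Run:
```python
from h import *
for n,obj in (("wrist",dict(tall=(362,213),broad=(293,322),disc=(390,293),narrow=(255,194),stand=(270,30))),("scene",dict(tall=(268,210),broad=(257,159),disc=(212,193),narrow=(330,191),stand=(392,245),brass=(177,150)))):
    f=np.load(n+"1.npz"); d,K,R,t=[f[k] for k in("d","K","R","t")]
    P=cloud(d,K,R,t); Z=P[...,2]; print(n,"table z",np.median(Z[(d>0)&(abs(Z)<.02)]))
    m=((d>0)&(Z>.006)&(Z<.08)).astype(np.uint8)
    k,L,S,C=cv2.connectedComponentsWithStats(m)
    for o,(u,v) in obj.items():
        w=L[v-12:v+12,u-12:u+12]; w=w[w>0]
        if len(w)==0: print(o,"none");continue
        i=np.bincount(w).argmax(); Q=P[L==i]; h=np.percentile(Q[:,2],92)
        T=Q[Q[:,2]>h-.004] if o!="stand" else Q
        (c,s,a)=cv2.minAreaRect(T[:,:2].astype(np.float32)); cc,r=cv2.minEnclosingCircle(T[:,:2].astype(np.float32))
        print(o,S[i,4],"h%.4f max%.4f"%(h,Q[:,2].max()),"rect",np.round(c,4),np.round(s,4),round(a,1),"circ",np.round(cc,4),round(2*r,4))
        if o=="stand":
            p=Q[(Q[:,2]>.03)]; 
            if len(p): print(" post mean",p.mean(0),len(p))
```

```text
wrist table z -0.0002731571590050016
tall 728 h0.0282 max0.0297 rect [ 0.6093 -0.0551] [0.0448 0.0444] 71.1 circ [ 0.6094 -0.0557] 0.0461
broad 779 h0.0185 max0.0196 rect [ 0.5121 -0.2405] [0.0543 0.0542] 0.3 circ [ 0.512  -0.2414] 0.0567
disc 752 h0.0203 max0.0213 rect [ 0.654  -0.1887] [0.0371 0.053 ] 16.7 circ [ 0.6606 -0.187 ] 0.0541
narrow 733 h0.0147 max0.0159 rect [ 0.465  -0.0305] [0.0405 0.04  ] 87.5 circ [ 0.4646 -0.0305] 0.042
stand 5921 h0.0132 max0.0623 rect [0.5022 0.1742] [0.1001 0.0917] 29.3 circ [0.5014 0.1738] 0.1338
 post mean [0.5014785  0.17365478 0.04869442] 198
scene table z -4.426934207092186e-05
tall 420 h0.0280 max0.0298 rect [ 0.6109 -0.0546] [0.0447 0.0445] 67.6 circ [ 0.6108 -0.0545] 0.048
broad 295 h0.0188 max0.0203 rect [ 0.513  -0.2414] [0.0536 0.0578] 11.7 circ [ 0.5144 -0.242 ] 0.0602
disc 406 h0.0210 max0.0231 rect [ 0.662  -0.1854] [0.0544 0.053 ] 25.0 circ [ 0.6609 -0.1851] 0.0587
narrow 216 h0.0150 max0.0168 rect [ 0.4666 -0.0295] [0.0412 0.0397] 80.8 circ [ 0.4662 -0.0311] 0.0447
stand 2159 h0.0153 max0.0628 rect [0.5014 0.1783] [0.1035 0.1003] 29.2 circ [0.5012 0.1788] 0.139
 post mean [0.50409827 0.1808822  0.0470815 ] 118
brass 652 h0.0450 max0.0474 rect [ 0.6407 -0.3947] [0.0412 0.0408] 10.4 circ [ 0.639 -0.396] 0.0453
```

```bash
python3 -m handwheel '[[[-0.04,-0.008,0,0],[-0.04,-0.008,0,0],[-0.04,-0.008,0,0],[-0.04,-0.008,0,0],[-0.04,-0.006,0.02,0]]]' 100 40; python3 -m handwheel '[[[-0.04,0,0.04,0],[0,0,0.03,0],[0,0,0.02,0],[0,0,0,0],[0,0,0,0]]]'
cat > m.py <<'E'
from h import *
import sys
# measure: x0 y0 radius zlo zhi
x0,y0,r0,zl,zh=map(float,sys.argv[1:6]); n=sys.argv[6]
im,d,K,R,t=cam(n); save(sys.argv[7],im)
P=cloud(d,K,R,t); m=(d>0)&(P[...,2]>zl)&(P[...,2]<zh)&(np.hypot(P[...,0]-x0,P[...,1]-y0)<r0)
T=P[m][:,:2].astype(np.float32); print(len(T),"z",np.percentile(P[m][:,2],[5,50,95]).round(4))
c,s,a=cv2.minAreaRect(T); e,r=cv2.minEnclosingCircle(T); print("rect",np.round(c,4),np.round(s,4),"circ",np.round(e,4),round(2*r,4),"mean",T.mean(0))
vu=np.argwhere(m).mean(0); print("pix",vu[::-1])
o=env.observe();print(o["time_s"],o["position"],np.round(o["ft_force"],1),o["grip_width"])
E
python3 m.py .512 -.241 .045 .014 .022 wrist w2.png
```

```text
time_s: 0.52
position: [0.5127, -0.1996, 0.1996]
tool_rot: [[0.0, 1.0, 0.005], [1.0, -0.0, -0.003], [-0.003, 0.005, -1.0]]
ft_force: [1.0, 0.1, 0.5]
grip_width: 0.0853
time_s: 0.93
position: [0.5122, -0.2262, 0.1174]
tool_rot: [[0.0, 1.0, -0.002], [1.0, -0.0, 0.001], [0.001, -0.002, -1.0]]
ft_force: [0.8, -1.1, 0.3]
grip_width: 0.0853
1551 z [0.0157 0.0174 0.0185]
rect [ 0.5119 -0.2414] [0.0545 0.0546] circ [ 0.5121 -0.2415] 0.0559 mean [ 0.512002  -0.2402531]
pix [318.11992263 210.58929723]
0.9833 [ 0.5128672  -0.22643157  0.11862241] [0.6 0.4 0.3] 0.08557172074324142
```

```bash
python3 -m handwheel '[[[-0.015,-0.001,0.025,0],[0,0,0.025,0],[0,0,0.02,0],[0,0,0.012,0],[0,0,0,0]]]' 85; python3 -m handwheel '[[[0,0,0.008,0],[0,0,0.004,0],[0,0,0,0],[0,0,0,0],[0,0,0,0]]]'
```

```text
time_s: 1.4
position: [0.5114, -0.2409, 0.0351]
tool_rot: [[-0.001, 1.0, -0.001], [1.0, 0.001, 0.001], [0.001, -0.001, -1.0]]
ft_force: [0.2, -0.4, 0.7]
grip_width: 0.0722
time_s: 1.82
position: [0.5118, -0.2416, 0.0244]
tool_rot: [[-0.0, 1.0, 0.001], [1.0, 0.0, -0.001], [-0.001, 0.001, -1.0]]
ft_force: [-0.0, -0.4, -0.4]
grip_width: 0.0725
```

```bash
python3 -m handwheel '[[[0,0,0.004,0],[0,0,0,0],[0,0,0,0]]]' 66 40;  python3 -m handwheel '[[[0,0,0,0],[0,0,0,0],[0,0,0,0],[0,0,0,0]]]' 40 40; python3 m.py .512 -.241 .045 .014 .022 wrist w3.png
```

```text
time_s: 2.07
position: [0.5113, -0.2414, 0.0196]
tool_rot: [[0.0, 1.0, -0.0], [1.0, -0.0, 0.0], [0.0, -0.0, -1.0]]
ft_force: [-0.6, 0.2, -0.6]
grip_width: 0.0563
time_s: 2.4
position: [0.5115, -0.2414, 0.0198]
tool_rot: [[0.0, 1.0, 0.0], [1.0, -0.0, -0.0], [-0.0, 0.0, -1.0]]
ft_force: [-0.0, 0.7, -0.0]
grip_width: 0.0343
3100 z [0.0155 0.0174 0.0184]
rect [ 0.5109 -0.2413] [0.0554 0.053 ] circ [ 0.5118 -0.2418] 0.0565 mean [ 0.51095206 -0.23848954]
pix [318.31322581 240.51903226]
2.45 [ 0.51145647 -0.24140048  0.01975577] [0.3 0.4 0.9] 0.0336912567562928
```

View pics/w3.png

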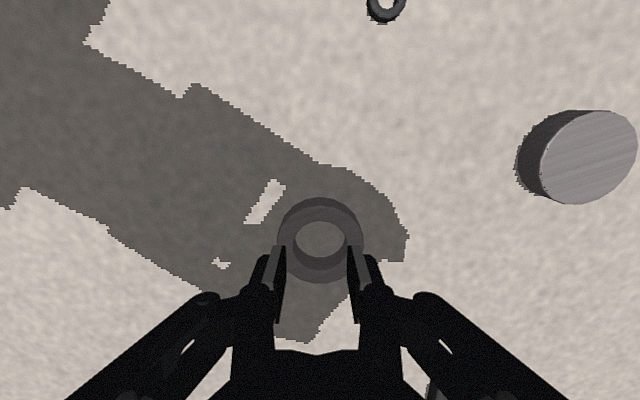

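The ring at (320,240) has not moved. The jaws have closed to 34 mm over it without gripping, with the tips at about (280,248) and (355,248). I'll measure where the fingertips are from depth.

Run:
```python
from h import *
im,d,K,R,t=cam("wrist"); P=cloud(d,K,R,t)
o=env.observe();print(o["position"],o["grip_width"])
for u,v in ((282,250),(282,260),(282,275),(280,300),(276,255),(264,262),(354,250),(354,270),(357,290),(372,262),(320,205),(320,240)): print(u,v,im[v,u],P[v,u].round(4))
m=(d>0)&(im.max(2)<45)&(P[...,2]<.06)&(np.hypot(P[...,0]-o["position"][0],P[...,1]-o["position"][1])<.06)&(np.indices(d.shape)[0]>243)
Q=P[m]; print(m.sum(),np.percentile(Q,[0,2,50,98],axis=0).round(4))
```

```text
[ 0.51145375 -0.24140911  0.0197282 ] 0.034061314061749816
282 250 [17 20 17] [ 0.4919 -0.229   0.0458]
282 260 [22 23 20] [ 0.4927 -0.2304  0.0533]
282 275 [0 0 8] [ 0.4928 -0.2371  0.0563]
280 300 [19 19 17] [ 0.4929 -0.2434  0.0672]
276 255 [60 60 58] [ 0.4895 -0.2291  0.0508]
264 262 [0 2 3] [ 0.483  -0.2336  0.0499]
354 250 [60 57 58] [ 0.5293 -0.2291  0.0457]
354 270 [5 3 0] [ 0.5271 -0.2295  0.0637]
357 290 [21 15 18] [ 0.5273 -0.2333  0.0734]
372 262 [ 6 14 11] [ 0.538  -0.2332  0.0505]
320 205 [64 60 61] [ 0.512  -0.215   0.0158]
320 240 [98 94 90] [ 5.122e-01 -2.461e-01  3.000e-04]
917 [[ 4.790e-01 -2.896e-01  1.000e-04]
 [ 4.799e-01 -2.495e-01  3.710e-02]
 [ 5.268e-01 -2.333e-01  5.130e-02]
 [ 5.394e-01 -2.289e-01  5.970e-02]]
```

Run:
```python
from h import *
im,d,K,R,t=cam("wrist"); P=cloud(d,K,R,t); np.savez("w4.npz",im=im,d=d,K=K,R=R,t=t)
for u in (278,282,286,290):
  print(u,[(v,*P[v,u].round(3)[1:]) for v in range(226,262,4)])
f=np.load("wrist1.npz"); P1=cloud(f["d"],f["K"],f["R"],f["t"])
for u in (225,230,405): print(u,[(v,*P1[v,u].round(3)) for v in range(250,290,6)])
c=im[180:340,230:410]; save("w4c.png",cv2.resize(cv2.convertScaleAbs(c,alpha=1.8,beta=15),None,fx=4,fy=3.7,interpolation=cv2.INTER_CUBIC))
```

```text
278 [(226, np.float64(-0.236), np.float64(-0.0)), (230, np.float64(-0.239), np.float64(-0.001)), (234, np.float64(-0.234), np.float64(0.017)), (238, np.float64(-0.236), np.float64(0.017)), (242, np.float64(-0.239), np.float64(0.017)), (246, np.float64(-0.229), np.float64(0.042)), (250, np.float64(-0.229), np.float64(0.046)), (254, np.float64(-0.229), np.float64(0.049)), (258, np.float64(-0.229), np.float64(0.053))]
282 [(226, np.float64(-0.228), np.float64(0.017)), (230, np.float64(-0.231), np.float64(0.017)), (234, np.float64(-0.233), np.float64(0.018)), (238, np.float64(-0.236), np.float64(0.018)), (242, np.float64(-0.239), np.float64(0.018)), (246, np.float64(-0.23), np.float64(0.04)), (250, np.float64(-0.229), np.float64(0.046)), (254, np.float64(-0.229), np.float64(0.049)), (258, np.float64(-0.23), np.float64(0.053))]
286 [(226, np.float64(-0.228), np.float64(0.018)), (230, np.float64(-0.23), np.float64(0.018)), (234, np.float64(-0.233), np.float64(0.019)), (238, np.float64(-0.237), np.float64(0.016)), (242, np.float64(-0.239), np.float64(0.018)), (246, np.float64(-0.242), np.fl
[... 1230 characters left out ...]
loat64(0.506), np.float64(0.008), np.float64(0.251)), (274, np.float64(0.506), np.float64(0.005), np.float64(0.252)), (280, np.float64(0.505), np.float64(0.002), np.float64(0.252)), (286, np.float64(0.505), np.float64(-0.001), np.float64(0.254))]
405 [(250, np.float64(0.678), np.float64(-0.12), np.float64(-0.001)), (256, np.float64(0.679), np.float64(-0.13), np.float64(-0.001)), (262, np.float64(0.591), np.float64(0.012), np.float64(0.252)), (268, np.float64(0.591), np.float64(0.01), np.float64(0.253)), (274, np.float64(0.591), np.float64(0.007), np.float64(0.254)), (280, np.float64(0.591), np.float64(0.004), np.float64(0.255)), (286, np.float64(0.591), np.float64(0.001), np.float64(0.256))]
```

View pics/w4c.png

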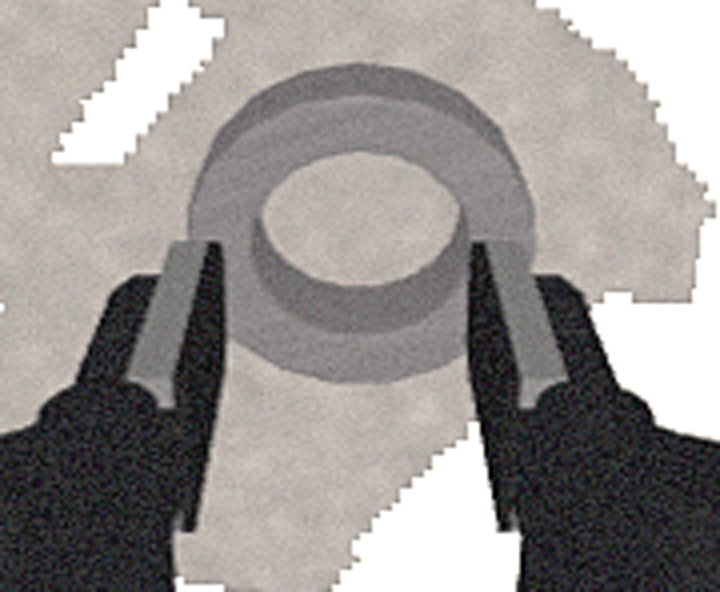

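The crop shows the tips hovering about 19 mm above the ring's top. At this opening they stand some 17 mm behind the reported TCP, not 17 mm ahead of it as the data says. Depth and the missed grasp both point to this, so I'll go by the measured offset (about +21 mm at a 56 mm opening) and descend while watching the force.

```bash
python3 -m handwheel '[[[0,0,0,0],[0,0,0,0],[0,0,0,0],[0,0,0,0],[0,0,0,0]]]' 85 40; python3 -m handwheel '[[[0,0,0.012,0],[0,0,0.01,0],[0,0,0.005,0],[0,0,0,0],[0,0,0,0]]]';python3 - <<'E'
from h import *
im,d,K,R,t=cam("wrist"); P=cloud(d,K,R,t); o=env.observe(); p=o["position"]; print(p,o["grip_width"])
m=(d>0)&(abs(P[...,1]-p[1]-.0125)<.003)&(abs(P[...,0]-p[0])<.05)&(abs(P[...,0]-p[0])>.031)&(P[...,2]>.004)
print(m.sum(),np.percentile(P[m][:,2],[0,2,5,20]))
E
```

```text
time_s: 2.97
position: [0.5114, -0.2414, 0.0197]
tool_rot: [[0.0, 1.0, -0.0], [1.0, -0.0, 0.0], [0.0, -0.0, -1.0]]
ft_force: [-0.9, -0.1, -0.4]
grip_width: 0.0725
time_s: 3.38
position: [0.5113, -0.2413, -0.0076]
tool_rot: [[0.0, 1.0, -0.001], [1.0, -0.0, 0.0], [0.0, -0.001, -1.0]]
ft_force: [-0.1, 0.0, 0.4]
grip_width: 0.0728
[ 0.51154783 -0.24147698 -0.00718367] 0.07286188395556821
4175 [0.01712112 0.02225674 0.02603348 0.04189358]
```

```bash
python3 -m handwheel '[[[0,0,0.006,0],[0,0,0.004,0],[0,0,0,0],[0,0,0,0],[0,0,0,0]]]' 72 40; python3 -m handwheel '[[[0,0,0,0],[0,0,0,0],[0,0,0,0]]]' 40 40;python3 -m handwheel '[[[0,0,0,0],[0,0,0,0],[0,0,0,0]]]' 40 50
```

```text
time_s: 3.85
position: [0.5115, -0.2414, -0.0173]
tool_rot: [[-0.0, 1.0, 0.0], [1.0, 0.0, -0.0], [-0.0, 0.0, -1.0]]
ft_force: [-0.1, 0.7, 0.5]
grip_width: 0.0614
time_s: 4.1
position: [0.5119, -0.2417, -0.0167]
tool_rot: [[-0.0, 1.0, 0.001], [1.0, 0.0, -0.001], [-0.001, 0.001, -1.0]]
ft_force: [1.2, 1.2, 5.7]
grip_width: 0.0534
time_s: 4.35
position: [0.5119, -0.2417, -0.0166]
tool_rot: [[-0.0, 1.0, 0.001], [1.0, 0.0, -0.001], [-0.001, 0.001, -1.0]]
ft_force: [-0.1, 0.5, 5.5]
grip_width: 0.0537
```

```bash
python3 -m handwheel '[[[0,0,-0.005,0],[0,0,-0.01,0],[0,0,-0.02,0],[0,0,-0.03,0],[0,0,-0.03,0]]]' ; python3 -m handwheel '[[[0,0,-0.02,0],[0,0,0,0],[0,0,0,0]]]';python3 - <<'E'
from h import *
im,d,K,R,t=cam("wrist"); P=cloud(d,K,R,t);save("w5.png",im);np.savez("w5.npz",im=im,d=d,K=K,R=R,t=t)
E
```

```text
time_s: 4.77
position: [0.5107, -0.2409, 0.0787]
tool_rot: [[0.0, 1.0, -0.002], [1.0, -0.0, 0.001], [0.001, -0.002, -1.0]]
ft_force: [0.4, -0.4, -1.8]
grip_width: 0.0535
time_s: 5.02
position: [0.5115, -0.2414, 0.0986]
tool_rot: [[-0.0, 1.0, 0.001], [1.0, 0.0, -0.001], [-0.001, 0.001, -1.0]]
ft_force: [-0.5, 0.4, -2.8]
grip_width: 0.0527
```

View pics/w5.png

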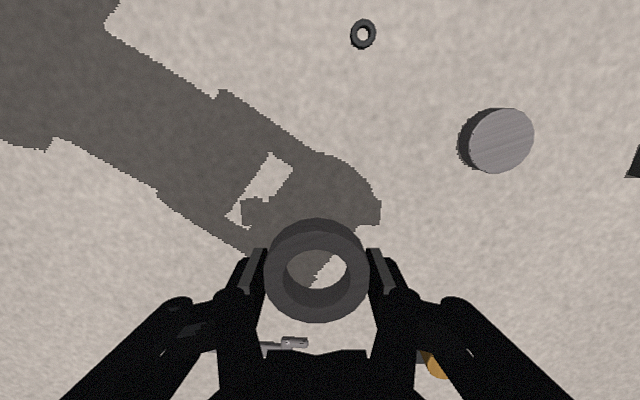

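The ring is held between the fingers at about (317,270) and is off the table. Now I'll measure how it sits in the grip.

```bash
cat > held.py <<'E'
from h import *
import sys
# held ring: D, bore -> plane fit of the top face, centre, offset to TCP
D=float(sys.argv[1]); h=float(sys.argv[2]); zt=float(sys.argv[3]) # expected top z
o=env.observe(); p=np.array(o["position"]); im,d,K,R,t=cam("wrist"); P=cloud(d,K,R,t)
m=(d>0)&(np.linalg.norm(P[...,:2]-p[:2],axis=-1)<D/2+.006)&(abs(P[...,2]-zt)<.012)&(abs(P[...,0]-p[0])<D/2-.006)
Q=P[m]
for _ in range(6):
    c=np.linalg.lstsq(np.c_[Q[:,:2]-p[:2],np.ones(len(Q))],Q[:,2],rcond=None)[0]
    r=Q[:,2]-np.c_[Q[:,:2]-p[:2],np.ones(len(Q))]@c; Q=Q[abs(r)<max(2*r.std(),.0012)]
y=Q[:,1]; yr=np.percentile(y,[.5,99.5])
mid=Q[abs(Q[:,0]-p[0])<.006]; 
print("n",len(Q),"tilt(deg x,y)",np.degrees(c[:2]).round(1),"topz",c[2].round(4),"top-TCP",(c[2]-p[2]).round(4),"y ext",yr.round(4),"cy",yr.mean().round(4),"cx",np.percentile(Q[:,0],[1,99]).round(4),"TCP",p.round(4))
E
python3 held.py .056 .018 .13
python3 - <<'E'
from h import *
f=np.load("w5.npz"); P=cloud(f["d"],f["K"],f["R"],f["t"])
print([(v,*P[v,317].round(4)[1:]) for v in range(212,330,6)]); print([(u,P[270,u].round(4)[[0,2]].tolist()) for u in range(250,390,8)])
E
```

```text
n 3986 tilt(deg x,y) [-0.1 -0. ] topz 0.1313 top-TCP 0.034 y ext [-0.2675 -0.2142] cy -0.2408 cx [0.4892 0.5325] TCP [ 0.5109 -0.241   0.0972]
[(212, np.float64(-0.256), np.float64(0.0005)), (218, np.float64(-0.2134), np.float64(0.1188)), (224, np.float64(-0.214), np.float64(0.1253)), (230, np.float64(-0.2143), np.float64(0.1318)), (236, np.float64(-0.2172), np.float64(0.1324)), (242, np.float64(-0.2204), np.float64(0.1322)), (248, np.float64(-0.2235), np.float64(0.1326)), (254, np.float64(-0.3026), np.float64(-0.0012)), (260, np.float64(-0.309), np.float64(-0.0003)), (266, np.float64(-0.3166), np.float64(-0.0012)), (272, np.float64(-0.3235), np.float64(-0.0007)), (278, np.float64(-0.3307), np.float64(-0.0006)), (284, np.float64(-0.3379), np.float64(-0.0003)), (290, np.float64(-0.259), np.float64(0.1172)), (296, np.float64(-0.2585), np.float64(0.1232)), (302, np.float64(-0.2587), np.float64(0.128)), (308, np.float64(-0.2597), np.float64(0.1316)), (314, np.float64(-0.2624), np.float64(0.133)), (320, np.float64(-0.267), np.float64(0.1322)), (326, np.float64(-0.3922), np.float64(0.0007))]
[(250, [0.4794, 0.1432]), (258, [0.483, 0.1429]), (266, [0.4847, 0.1333]), (274, [0.4884, 0.1317]), (282, [0.4925, 0.1322]), (290, [0.4823, -0.0014]), (298, [0.4907, -0.0003]), (306, [0.499, -0.0009]), (314, [0.5073, -0.0012]), (322, [0.5156, -0.0001]), (330, [0.5239, -0.0001]), (338, [0.5322, -0.0006]), (346, [0.5263, 0.1178]), (354, [0.5286, 0.1318]), (362, [0.5326, 0.1324]), (370, [0.5363, 0.1339]), (378, [0.538, 0.1425]), (386, [0.5416, 0.1428])]
```

```bash
python3 -m handwheel '[[[0.01,0,-0.03,0],[0.03,0,-0.02,0],[0.04,0,0,0],[0.04,0,0,0],[0.04,0,0,0]]]' ; python3 -m handwheel '[[[0.04,0,0,0],[0.04,0,0,0],[0.03,0,0,0],[0.02,0,0,0],[0.01,0,0,0]]]';python3 -m handwheel '[[[0,0,0,0],[0,0,0,0]]]'
cat > st.py <<'E'
from h import *
import sys
im,d,K,R,t=cam("wrist"); save(sys.argv[1],im); P=cloud(d,K,R,t); Z=P[...,2]
near=(d>0)&(np.hypot(P[...,0]-.502,P[...,1]-.177)<.085)
m=near&(Z>.009)&(Z<.016); c,s,a=cv2.minAreaRect(P[m][:,:2].astype(np.float32)); print("plate",m.sum(),np.round(c,4),np.round(s,4),a)
for lo,hi in ((.022,.032),(.032,.042),(.042,.052),(.052,.06),(.06,.065)):
    q=P[near&(Z>lo)&(Z<hi)]
    if len(q)<3: print(lo,len(q)); continue
    # surface toward the camera: circle fit with fixed radius
    r=.007 if hi<=.052 else (.006 if hi<.061 else 0.003)
    from scipy.optimize import least_squares
    if hi<.061:
        s=least_squares(lambda x:np.hypot(q[:,0]-x[0],q[:,1]-x[1])-r,[q[:,0].mean(),q[:,1].mean()+.006],loss="soft_l1",f_scale=.001).x
    else: s=q[:,:2].mean(0)
    print(lo,len(q),"axis",s.round(4),"rng",q[:,0].min().round(4),q[:,0].max().round(4))
o=env.observe(); print(o["time_s"],o["position"].__repr__(),o["ft_force"])
E
python3 st.py w6.png
python3 - <<'E'
from h import *
im,d,K,R,t=cam("scene"); P=cloud(d,K,R,t)
near=(d>0)&(np.hypot(P[...,0]-.502,P[...,1]-.177)<.085); Z=P[...,2]
m=near&(Z>.009)&(Z<.016); print(cv2.minAreaRect(P[m][:,:2].astype(np.float32)))
E
```

```text
time_s: 5.53
position: [0.5105, -0.0797, 0.1465]
tool_rot: [[0.001, 1.0, -0.002], [1.0, -0.001, 0.001], [0.001, -0.002, -1.0]]
ft_force: [1.8, 0.4, -2.1]
grip_width: 0.0535
time_s: 5.95
position: [0.5104, 0.0611, 0.1463]
tool_rot: [[-0.003, 1.0, -0.003], [1.0, 0.003, 0.001], [0.001, -0.003, -1.0]]
ft_force: [-0.7, -0.6, -2.4]
grip_width: 0.0536
time_s: 6.12
position: [0.5113, 0.0581, 0.1469]
tool_rot: [[-0.0, 1.0, -0.002], [1.0, 0.0, -0.0], [-0.0, -0.002, -1.0]]
ft_force: [0.6, -0.6, -2.6]
grip_width: 0.0533
plate 11692 [0.5    0.1781] [0.1    0.1001] 29.20833396911621
0.022 20 axis [0.4999 0.1782] rng 0.4938 0.5064
0.032 19 axis [0.4999 0.1782] rng 0.4947 0.5065
0.042 35 axis [0.4999 0.1781] rng 0.493 0.5067
0.052 171 axis [0.4998 0.1783] rng 0.4939 0.5059
0.06 73 axis [0.4999 0.1779] rng 0.4968 0.503
6.1667 array([0.51141976, 0.0575442 , 0.14713089]) [ 0.16153726  0.08728517 -2.24240834]
((0.5013402700424194, 0.17849519848823547), (0.10255841165781021, 0.10177595913410187), 27.182527542114258)
```

View pics/w6.png

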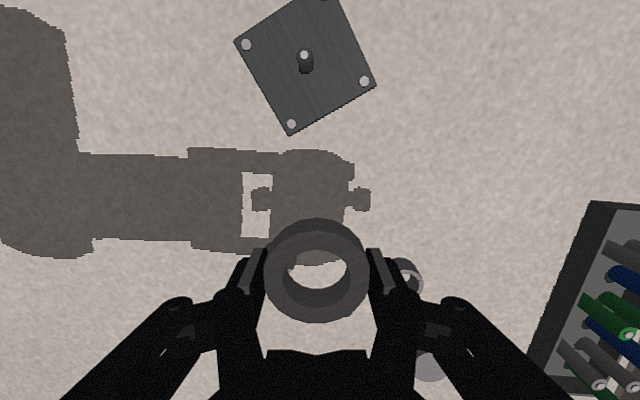

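The post is at (305,60) and the ring is still held at (317,270). Plate and post fits agree on a stand axis of (0.500, 0.178). Next: move over the post, check, then lower.

```bash
python3 -m handwheel '[[[0.035,-0.004,0,0],[0.035,-0.004,0,0],[0.03,-0.0035,0,0],[0.015,0,0,0],[0.0055,0,0,0]]]'; python3 -m handwheel '[[[0,0,0.02,0],[0,0,0.02,0],[0,0,0.015,0],[0,0,0,0],[0,0,0,0]]]'; python3 held.py .056 .018 .126
```

```text
time_s: 6.63
position: [0.4999, 0.1799, 0.1475]
tool_rot: [[-0.001, 1.0, -0.0], [1.0, 0.001, 0.0], [0.0, -0.0, -1.0]]
ft_force: [0.4, 0.4, -1.7]
grip_width: 0.0532
time_s: 7.05
position: [0.5002, 0.1778, 0.0925]
tool_rot: [[0.002, 1.0, -0.001], [1.0, -0.002, -0.0], [-0.0, -0.001, -1.0]]
ft_force: [-0.5, -0.2, -1.2]
grip_width: 0.0536
n 4001 tilt(deg x,y) [-0.1 -0.1] topz 0.1265 top-TCP 0.034 y ext [0.1514 0.2048] cy 0.1781 cx [0.4786 0.5218] TCP [0.5002 0.1778 0.0925]
```

```bash
python3 -m handwheel '[[[0,0,0.018,0],[0,0,0.018,0],[0,0,0.015,0],[0,0,0.012,0],[0,0,0.01,0]]]'; python3 -m handwheel '[[[0,0,0.01,0],[0,0,0.006,0],[0,0,0.003,0],[0,0,0,0],[0,0,0,0]]]'; python3 held.py .056 .018 .034
```

```text
time_s: 7.52
position: [0.5008, 0.1787, 0.02]
tool_rot: [[0.001, 1.0, 0.002], [1.0, -0.001, 0.0], [0.0, 0.002, -1.0]]
ft_force: [-0.2, -0.1, -2.5]
grip_width: 0.0535
time_s: 7.93
position: [0.5002, 0.1791, 0.001]
tool_rot: [[-0.0, 1.0, 0.001], [1.0, 0.0, 0.0], [0.0, 0.001, -1.0]]
ft_force: [0.0, 0.4, -1.3]
grip_width: 0.0534
n 3700 tilt(deg x,y) [-0. -0.] topz 0.0351 top-TCP 0.0341 y ext [0.1531 0.2062] cy 0.1796 cx [0.4785 0.5218] TCP [0.5002 0.1791 0.001 ]
```

```bash
python3 -m handwheel '[[[-0.001,0,0.003,0],[0,0,0.002,0],[0,0,0.001,0],[0,0,0,0]]]'
```

```text
time_s: 8.32
position: [0.5001, 0.178, -0.0046]
tool_rot: [[-0.0, 1.0, 0.001], [1.0, 0.0, -0.0], [-0.0, 0.001, -1.0]]
ft_force: [-1.9, -1.2, 6.0]
grip_width: 0.0532
```

Contact shows as Fz rising to +6 N. I'll release, retreat, and check.

```bash
python3 -m handwheel '[[[0,0,0,0],[0,0,-0.001,0],[0,0,0,0],[0,0,0,0],[0,0,0,0]]]' 82; python3 -m handwheel '[[[0,0,-0.01,0],[0,0,-0.02,0],[0,0,-0.035,0],[0,0,-0.035,0],[0,0,-0.03,0]]]'; python3 -m handwheel '[[[-0.03,0.02,0,0],[-0.04,0.02,0,0],[-0.04,0.02,0,0],[-0.01,0,0,0],[0,0,0,0]]]'; python3 m.py .5 .178 .045 .024 .034 wrist w7.png; python3 m.py .609 -.055 .04 .022 .034 wrist w7b.png
```

```text
time_s: 8.73
position: [0.5, 0.1781, -0.0043]
tool_rot: [[0.0, 1.0, 0.0], [1.0, -0.0, 0.0], [0.0, 0.0, -1.0]]
ft_force: [-1.1, 0.2, 0.1]
grip_width: 0.0699
time_s: 9.15
position: [0.5, 0.1781, 0.1286]
tool_rot: [[0.0, 1.0, 0.002], [1.0, -0.0, 0.0], [0.0, 0.002, -1.0]]
ft_force: [0.8, -0.3, 1.3]
grip_width: 0.07
time_s: 9.57
position: [0.5578, 0.0609, 0.1261]
tool_rot: [[0.004, 1.0, 0.0], [1.0, -0.004, -0.0], [-0.0, 0.0, -1.0]]
ft_force: [0.3, 0.6, 0.4]
grip_width: 0.0699
2709 z [0.0273 0.0294 0.0307]
rect [0.4987 0.1776] [0.0552 0.0549] circ [0.4987 0.1776] 0.0559 mean [0.49886808 0.17857477]
pix [244.76301218  59.33480989]
9.6167 [0.55714571 0.06263654 0.12604924] [-0.   0.7  0.8] 0.07005155207846354
654 z [0.0229 0.027  0.0282]
rect [ 0.6079 -0.0557] [0.0421 0.0452] circ [ 0.6093 -0.0555] 0.0462 mean [ 0.6080377  -0.05438425]
pix [365.33486239 299.6941896 ]
9.6667 [0.55683101 0.06373452 0.12604301] [-0.6 -0.1 -0.2] 0.07005211666437425
```

View pics/w7.png

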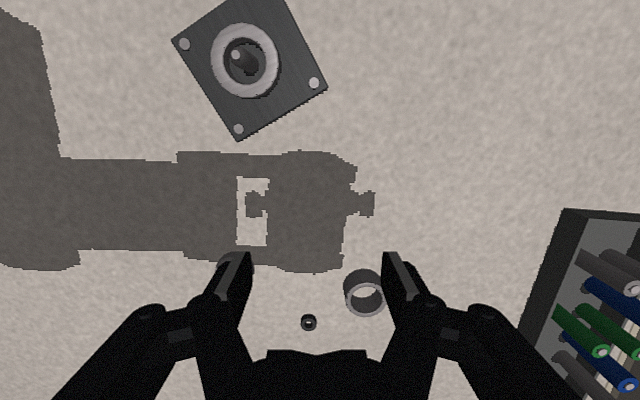

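In this view the broad ring is around the post at (245,60), on the plate: top z 0.0294, centre about 1.4 mm off axis. The tall ring is at (363,293), which gives (0.609, -0.0555).

```bash
python3 -m handwheel '[[[-0.04,0.018,0,0],[-0.04,0.018,0,0],[-0.03,0.0165,0.01,0],[-0.01,0,0.02,0],[0,0,0.01,0]]]' 82 40; python3 -m handwheel '[[[0,0,0,0],[0,0,0,0]]]'; python3 m.py .609 -.0555 .035 .022 .034 wrist w8.png
```

```text
time_s: 10.08
position: [0.6075, -0.0532, 0.084]
tool_rot: [[0.001, 1.0, -0.002], [1.0, -0.001, 0.0], [0.0, -0.002, -1.0]]
ft_force: [-0.9, 0.5, -0.3]
grip_width: 0.0697
time_s: 10.25
position: [0.6073, -0.0503, 0.0858]
tool_rot: [[-0.002, 1.0, -0.001], [1.0, 0.002, 0.001], [0.001, -0.001, -1.0]]
ft_force: [0.8, -0.4, 0.9]
grip_width: 0.07
1151 z [0.0237 0.0272 0.0284]
rect [ 0.6094 -0.0556] [0.0451 0.0447] circ [ 0.6099 -0.0558] 0.0464 mean [ 0.60955095 -0.05471316]
pix [321.2858384  217.38748914]
10.3 [ 0.6078027  -0.05053334  0.08658765] [ 0.5 -0.4  0.3] 0.07014263092824702
```

```bash
python3 -m handwheel '[[[-0.0055,0.002,0.03,0],[0,0,0.025,0],[0,0,0.012,0],[0,0,0,0],[0,0,0,0]]]'; python3 -m handwheel '[[[0,0,0.012,0],[0,0,0.01,0],[0,0,0.008,0],[0,0,0,0],[0,0,0,0]]]';  python3 -m handwheel '[[[0,0,0,0],[0,0,0,0],[0,0,0,0],[0,0,0,0],[0,0,0,0]]]' 35 40
```

```text
time_s: 10.72
position: [0.6102, -0.0569, 0.0197]
tool_rot: [[-0.001, 1.0, 0.001], [1.0, 0.001, -0.0], [-0.0, 0.001, -1.0]]
ft_force: [0.2, 0.1, 0.8]
grip_width: 0.07
time_s: 11.13
position: [0.61, -0.0578, -0.0111]
tool_rot: [[-0.0, 1.0, -0.0], [1.0, 0.0, 0.0], [0.0, -0.0, -1.0]]
ft_force: [0.4, -0.0, 0.5]
grip_width: 0.07
time_s: 11.55
position: [0.6104, -0.0581, -0.0103]
tool_rot: [[0.0, 1.0, 0.002], [1.0, -0.0, -0.0], [-0.0, 0.002, -1.0]]
ft_force: [-1.0, 0.1, 5.6]
grip_width: 0.0446
```

```bash
python3 -m handwheel '[[[0,0,0,0],[0,0,-0.005,0],[0,0,-0.01,0],[0,0,-0.02,0],[0,0,-0.03,0]]]' 35 50; python3 -m handwheel '[[[0,0,-0.03,0],[0,0,-0.03,0],[0,0,-0.01,0],[0,0,0,0],[0,0,0,0]]]'; python3 held.py .046 .028 .14
```

```text
time_s: 11.97
position: [0.6086, -0.0576, 0.0529]
tool_rot: [[0.0, 1.0, -0.005], [1.0, -0.0, 0.001], [0.001, -0.005, -1.0]]
ft_force: [0.1, -0.5, -2.3]
grip_width: 0.0443
time_s: 12.38
position: [0.6095, -0.0578, 0.1231]
tool_rot: [[0.0, 1.0, -0.001], [1.0, -0.0, 0.0], [0.0, -0.001, -1.0]]
ft_force: [-0.3, 0.3, -1.4]
grip_width: 0.0445
n 2015 tilt(deg x,y) [0.3 0.3] topz 0.1435 top-TCP 0.0203 y ext [-0.0733 -0.0327] cy -0.053 cx [0.5928 0.6254] TCP [ 0.6095 -0.0578  0.1231]
```

```bash
python3 held.py .046 .028 .161
python3 - <<'E'
from h import *
im,d,K,R,t=cam("wrist");save("w9.png",im)
E
```

```text
n 2056 tilt(deg x,y) [0.2 0.3] topz 0.1591 top-TCP 0.037 y ext [-0.0773 -0.033 ] cy -0.0552 cx [0.5922 0.6258] TCP [ 0.6091 -0.0577  0.1221]
```

View pics/w9.png

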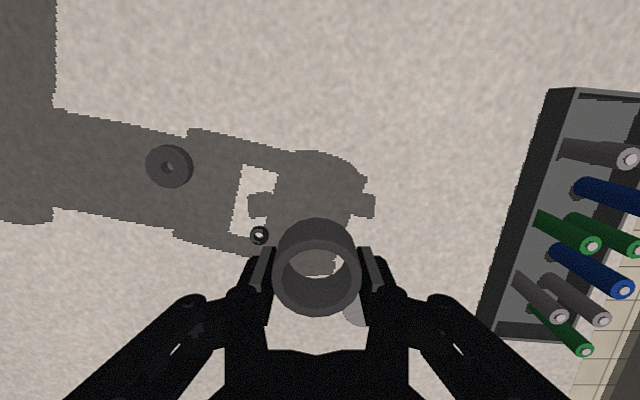

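The tall ring is held level at about (316,280). Its underside is about 9–10 mm above the TCP and its centre is 2.5 mm to +y of it.

```bash
python3 -m handwheel '[[[0.02,-0.01,0,0],[0.035,-0.018,0,0],[0.035,-0.018,0,0],[0.035,-0.018,0,0],[0.035,-0.018,0,0]]]'; python3 -m handwheel '[[[0.035,-0.017,0,0],[0.025,-0.01,0,0],[0.013,0,0,0],[0,0,0,0],[0,0,0,0]]]'; python3 held.py .046 .028 .16
```

```text
time_s: 12.95
position: [0.5263, 0.1033, 0.1224]
tool_rot: [[0.001, 1.0, -0.003], [1.0, -0.001, 0.0], [0.0, -0.003, -1.0]]
ft_force: [0.2, 1.1, -1.2]
grip_width: 0.0444
time_s: 13.37
position: [0.5005, 0.1753, 0.1227]
tool_rot: [[-0.001, 1.0, -0.002], [1.0, 0.001, -0.0], [-0.0, -0.002, -1.0]]
ft_force: [-0.2, -0.3, -1.7]
grip_width: 0.044
n 2251 tilt(deg x,y) [0.6 0.3] topz 0.1594 top-TCP 0.0367 y ext [0.1556 0.2001] cy 0.1779 cx [0.4838 0.5172] TCP [0.5005 0.1753 0.1227]
```

```bash
python3 -m handwheel '[[[0,0,0.018,0],[0,0,0.018,0],[0,0,0.018,0],[0,0,0.015,0],[0,0,0.012,0]]]'; python3 -m handwheel '[[[0,0,0.008,0],[0,0,0.005,0],[0,0,0,0],[0,0,0,0],[0,0,0,0]]]'; python3 held.py .046 .028 .065
```

```text
time_s: 13.83
position: [0.5008, 0.1736, 0.041]
tool_rot: [[0.002, 1.0, -0.002], [1.0, -0.002, -0.0], [-0.0, -0.002, -1.0]]
ft_force: [0.2, 0.1, -2.1]
grip_width: 0.0444
time_s: 14.25
position: [0.5014, 0.1749, 0.0303]
tool_rot: [[0.0, 1.0, 0.001], [1.0, -0.0, 0.0], [0.0, 0.001, -1.0]]
ft_force: [-0.2, 0.3, -0.7]
grip_width: 0.0444
n 3598 tilt(deg x,y) [2.8 0.6] topz 0.0642 top-TCP 0.0339 y ext [0.1556 0.1999] cy 0.1778 cx [0.4847 0.5181] TCP [0.5014 0.1749 0.0303]
```

```bash
python3 -m handwheel '[[[0.0005,-0.001,0.004,0],[0,0,0.003,0],[0,0,0.001,0],[0,0,0,0],[0,0,0,0]]]'; python3 -m handwheel '[[[0,0,0.001,0],[0,0,0.001,0],[0,0,0,0],[0,0,0,0]]]'
```

```text
time_s: 14.72
position: [0.4999, 0.1756, 0.0216]
tool_rot: [[-0.0, 1.0, -0.0], [1.0, 0.0, -0.0], [-0.0, -0.0, -1.0]]
ft_force: [-0.2, 0.6, -1.6]
grip_width: 0.0443
time_s: 15.05
position: [0.5, 0.1756, 0.0198]
tool_rot: [[-0.0, 1.0, 0.0], [1.0, 0.0, 0.0], [0.0, 0.0, -1.0]]
ft_force: [-0.3, -0.3, 0.4]
grip_width: 0.044
```

```bash
python3 -m handwheel '[[[0,0,0.001,0],[0,0,0,0],[0,0,0,0]]]'; python3 -m handwheel '[[[0,0,0,0],[0,0,0,0],[0,0,0,0],[0,0,0,0],[0,0,0,0]]]' 75; python3 -m handwheel '[[[0,0,-0.01,0],[0,0,-0.02,0],[0,0,-0.035,0],[0,0,-0.035,0],[0,0,-0.03,0]]]'; python3 -m handwheel '[[[-0.03,0,0,0],[-0.04,0,0,0],[-0.04,0,0,0],[0,0,0,0],[0,0,0,0]]]'; python3 m.py .5 .178 .035 .054 .061 wrist w10.png;  python3 m.py .5 .178 .035 .0545 .061 scene s10.png;python3 m.py .5 .178 .035 .026 .033 wrist w10b.png
```

```text
time_s: 15.3
position: [0.5001, 0.1756, 0.0197]
tool_rot: [[-0.0, 1.0, 0.001], [1.0, 0.0, 0.0], [0.0, 0.001, -1.0]]
ft_force: [-3.8, -2.0, 11.4]
grip_width: 0.0442
time_s: 15.72
position: [0.4999, 0.1756, 0.0185]
tool_rot: [[0.0, 1.0, -0.0], [1.0, -0.0, -0.0], [-0.0, -0.0, -1.0]]
ft_force: [1.0, 0.3, 0.0]
grip_width: 0.064
time_s: 16.13
position: [0.4999, 0.1756, 0.1516]
tool_rot: [[-0.0, 1.0, 0.001], [1.0, 0.0, 0.0], [0.0, 0.001, -1.0]]
ft_force: [0.2, 0.6, 0.2]
grip_width: 0.0645
time_s: 16.55
position: [0.5, 0.064, 0.1494]
tool_rot: [[0.004, 1.0, 0.001], [1.0, -0.004, 0.0], [0.0, 0.001, -1.0]]
ft_force: [0.1, 0.2, -0.6]
grip_width: 0.0644
1418 z [0.0552 0.0572 0.0588]
rect [0.4984 0.1773] [0.045 0.045] circ [0.4984 0.1776] 0.0459 mean [0.49867874 0.17828295]
pix [316.27291961  63.08462623]
16.6 [0.49988659 0.06524551 0.14925965] [-0.7 -0.   0.3] 0.06413631573903182
229 z [0.0549 0.0573 0.0595]
rect [0.5005 0.1788] [0.044  0.0446] circ [0.5002 0.1787] 0.047 mean [0.5009166  0.17942287]
pix [393.37554585 228.62008734]
16.65 [0.49986329 0.06600952 0.14912586] [-0.7  0.1 -1.3] 0.06425254731138993
611 z [0.0273 0.0293 0.0308]
rect [0.4985 0.1762] [0.0553 0.0523] circ [0.4984 0.1778] 0.0561 mean [0.4982979  0.16766427]
pix [316.49754501  82.66775777]
16.7 [0.49982565 0.066441   0.14897583] [ 0.6 -0.7 -0.4] 0.06415921371485149
```

View pics/w10.png

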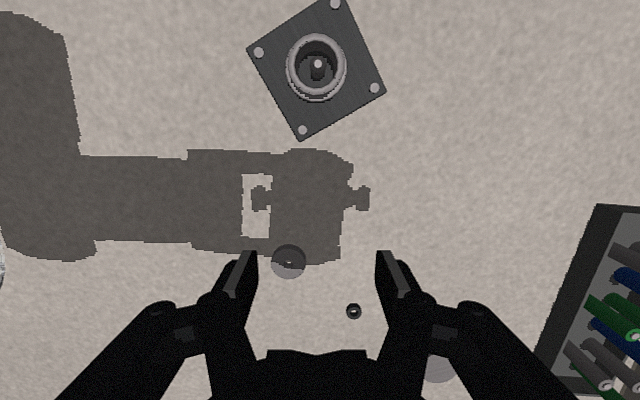

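View pics/s10.png

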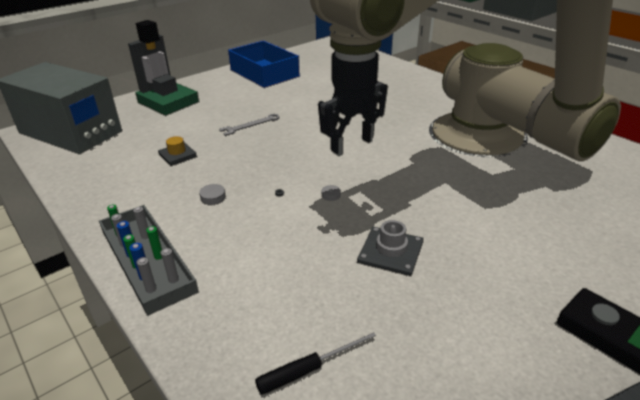

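Both views show the stack flat and centred on the post, at wrist (317,65) and scene (393,235). The tops are at 0.0293 and 0.0572 m (nominal 0.030 and 0.058), about 1.5 mm off axis, and the gripper is clear. I'm handing in.

```bash
python3 -c "
from rig import env
print(env.close_job())"
```

```text
the job is handed in; nothing more can be done
None
```

The weight stack is set up and handed in at about 17 s of the 64 s allowed. The broad ring is on the base plate with the tall ring on top of it. I lowered each down the post in the grip, to light contact (about 6 N and 11 N), before letting go.

**Last checks:**
- **Heights:** the wrist camera put the ring tops at 0.0293 m (nominal 0.030) and 0.0572 m (nominal 0.058).
- **Position:** both rings are about 1.5 mm off the post's axis and look level in the pictures. The gripper is open and well clear.
- **Camera agreement:** the scene camera agrees on the tall ring's height (0.0573 m). It puts its centre about 2 mm from the wrist camera's reading, in line with the calibration error.

**What disagreed:**
- **Fingertip position:** the fingertips are given as 17 mm ahead of the TCP, but I measured them about 17–32 mm behind the reported TCP, depending on the opening. The first grasp therefore closed above the broad ring without touching it. I used the measured offset for everything after that.
- **Jaw opening:** with a ring gripped, it read about 2 mm less than the ring's diameter.

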